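Third hand at the bookend jig

TASK

Be my third hand while I screw this bookend together: first take the eraser that was left on the jig's board and lay it on bare desk, clear of the jig. Then lay the walnut foot flat on the board, its end with the two brass inserts square against the middle of the white upright, and push it against the upright, along the board, until the red pointer stands in the green band of the scale, never so hard that the sprung slide runs to its end. Finish while still holding the foot there with a steady push - do not let go - and leave everything else on the desk where it stands.

Things in the scene. Friction and masses are not known exactly. Their poses are not given: they have to be found in the camera images.
- jig: fixed jig: plywood board 250 x 150 x 12 mm (x, y, z), placed and turned (up to 0.25 rad) differently each time. Origin: centre of its underside, at desk height; x runs along the board away from the robot to the white upright; z up. Bare bed: x = -125 to +45 mm, 12 mm above the desk; then the upright on its spring slide; blue posts at x = +103 to +123 mm, up to 62 mm over the desk
- green_band (a point): centre of the 10 mm green band on the white pressure scale, a strip 46 x 18 mm, 6 mm high, on the board right of the upright (y = -63 mm, x = +41 to +87 mm in the jig's frame); the slide's red pointer moves over it
- upright_face (a point): point on the front face of the white bookend upright, middle of its width, 18 mm above the board's top: where the middle of the foot's end belongs. The upright stands across the board, 12 mm thick (x), 90 mm wide (y), top 73 mm above the desk; at slide value 0 this face is at x = +45 mm, y = 0 in the jig's frame. Axes as the jig's
- pressure_slide (a joint): how far the upright is pushed along the jig's +x against its spring, m: 0 at rest, 0.030 at its end; 400 N/m from 0, so 0.015 is 6 N. The red pointer moves with it and stands in the green band from 0.010 to 0.020 (4 to 8 N); it springs back when the push stops
- foot_block: the bookend's foot, a loose dark walnut block 110 x 50 x 36 mm (x, y, z), about 0.18 kg. Origin: centre of its underside; its +x end carries two round brass inserts, and a thin brass line is inlaid across the top 9 mm from that end. Starts flat on the desk to the right of the jig, its insert end pointing roughly away from the robot.
- insert_end (a point): centre of the foot's insert end face (55 mm along +x from the block's centre, 18 mm above its underside)
- eraser: white block eraser in a blue sleeve, 19 x 43 x 13 mm (x, y, z), 17 g; origin: centre of its underside. Starts lying on the jig's bed.
- mug: bystander: loose striped mug, 98 mm high, about 85 x 121 mm with its handle, at the back right; origin: centre of its underside
- dropper_bottle: bystander: loose brown dropper bottle, 34 mm across, 102 mm high, on the left; origin: centre of its underside
- candle_stand_b: bystander, fixed: white candle stand 119 mm across, with its pillar candle 285 mm high, at the back left; origin: centre of its underside
- tape_roll: bystander, fixed: tan roll of tape 96 mm across, 48 mm high, front left; origin: centre of its underside
- matchbox: bystander, fixed: red matchbox 36 x 54 x 16 mm on the left in front of the candle stand; origin: centre of its underside
Things that resemble listed ones, but are neither listed nor needed, are in the scene too. What is shaped like the eraser but purple is not meant.

How it is judged:
On the way:
1. the eraser lies released on the bare desk, off the jig, before the foot is pressed on the upright (height (world z) of eraser between -0.01 and 0.006 m and linear speed of eraser below 0.02 m/s and contact force between eraser and jig below 0.05 N and contact force between eraser and the fingers below 0.05 N and value of joint pressure_slide below 0.004 m), for 0.2 s.
At the end, for the whole second after the job is handed in: Slide still, at 10 to 20 mm; foot pushes upright with 3-10 N, flat on the board (4 mm, 0.07 rad), square (0.09 rad), insert end on the upright within 9 mm of its middle; fingers on the foot, robot off the upright; eraser at rest on the desk, touching no jig, foot or fingers (height (world z) of eraser between -0.01 and 0.006 m and linear speed of eraser below 0.02 m/s and contact force between eraser and jig below 0.05 N and contact force between eraser and the fingers below 0.05 N and value of joint pressure_slide between 0.01 and 0.02 m and velocity of joint pressure_slide between -0.006 and 0.006 m/s and contact force between foot_block and pressure_slide between 3 and 10 N and y of insert_end in the frame of jig between -0.009 and 0.009 m and z of foot_block in the frame of jig between 0.008 and 0.016 m and angle between foot_block's own z axis and vertical below 0.07 rad and angle between the x axis of foot_block and the x axis of jig, either way round below 0.09 rad and horizontal distance between insert_end and upright_face below 0.012 m and contact force between the fingers and foot_block above 0.5 N and contact force between each of the arm, the fingers and pressure_slide below 0.3 N and contact force between foot_block and eraser below 0.05 N); the arm keeps its last pose, push and grip.
It fails at once if the sprung slide is driven to its end (value of joint pressure_slide above 0.028 m).
It fails at once if the mug is moved more than 20 mm (distance of mug from where it was at the start of the episode above 0.02 m).
It fails at once if the dropper bottle is moved more than 20 mm (distance of dropper_bottle from where it was at the start of the episode above 0.02 m).
It also fails if it takes over 54 s, if anything falls off the work surface, if the arm or the gripper's body presses on something with over 40 N, if the wrist force passes 120 N, or if a joint passes its speed limit or range.

ROBOT

A 6-joint arm with a two-finger parallel gripper is mounted at the origin on the work surface; the furniture and walls round the work are solid. World frame = base frame: x ahead of the robot, y to its left, z up, the work surface at z = 0. Lengths are in m, angles in rad, forces in N, time in s.
With the tool pointing down it reaches from about 0.375 to 0.9 m from the base axis. Payload 3.1 kg.
Tool frame: the origin (TCP) lies at the centre of the arm's flange, where the gripper is bolted on; the fingertips stand 173 mm ahead of it and the grasp point (between the pads) lies 155 mm ahead of it; z points along the fingers, y is the line along which they close (so a half turn about z gives the same grasp; the last joint's range is limited). The gripper opens to 85 mm and grips with 20 to 120 N. Pads are 22 mm wide; open, the fingers measure 114 mm over their backs; the gripper's body (76 mm by 85 mm) begins 54 mm behind the grasp point. The pads swing forward as they close: fully open they stand 13 mm farther back than shut.
Start: joints at [-1.444, 0.527, 1.433, -0, 1.181, -0.178], TCP at [0.188, -0.596, 0.405] pointing down, gripper open.
Joint ranges: [-3.08, 3.08], [-0.75, 2.2], [0.22, 2.44], [-1.43, 4.57], [0, 2.65], [-2.85, 2.85]. Speed limits (rad/s): [2.79, 2.79, 3.14, 3.14, 3.14, 3.14].

INTERFACE

Orientations are given as a unit quaternion [w, x, y, z].
In Python, from cell import status, optics, env, spotter gives the robot as it stands. The module is installed in compiled form; this text tells all that it offers.
- The arm moves only by the shell command python3 -m handwheel 'ROWS' [FORCE]. ROWS is JSON, one flat list of numbers, 7 for each row, row after row: the finger opening in mm, from 0 to 85.4, then the shift along the tool's x, y, z in mm, then the turn, a rotation vector about the tool's x, y, z in degrees. In form: [jaw, dx, dy, dz, rx, ry, rz, jaw, dx, dy, dz, rx, ry, rz, ...]. A call has 1 to 20 rows; each row is the pose to reach, as a shift and turn from the pose commanded when the call began, along the tool's axes at that moment; what a row does not reach only later rows make up. A row lasts 1/12 s, in which the tool goes at most 41.7 mm and 7.16 degrees, less where a joint would pass 70% of its speed; a pose out of reach is approached as far as the arm can. A call with a gripper value outside its range is refused whole. The fingers move at their own pace and stop on an object; FORCE is the grip in N (left out, the last holds). Time passes only in rows, so rows that repeat a pose let the fingers close. It gives the time, the measured TCP pose, the force, the opening and the grip force at its end, in the units of the state.
- status.get_state(): the state, without advancing time (a new reading comes with each control period).
- optics.snapshot(name): name is "scene" or "top"; returns a dict with "frame" (384x512x3 uint8, blue, green, red), "fov_y" (degrees; the focal length in pixels is half the picture's height over the tangent of half this angle, whatever the lens; pixels are square), "cx", "cy" (the principal point, pixels), "camera_from_world" (4x4, takes a point from world to camera coordinates). Camera axes: x right, y up, looking along -z (the intrinsics and any distortion apply to the point x, -y, -z); pixel columns grow to the right and rows downward; lengths in m; the calibration is good to about 2 mm. A picture is of the moment at which its call begins. There is no depth.
- env.sign_off(): hands the job in; it is judged then, once.
Trained networks look in a picture, given as the dict that the camera call returned (one of the last four; its "shot" number tells which), for a name from the list of things; names that differ only in an ending like _2 or _b are one class to them, and where a whole thing is asked for, a point or a joint stands for the part that bears it (a point fixed in the world has none). Each returns a list of dicts, best first, with "p" (0 to 1); they miss things now and then, are a little off and sometimes report something else, mostly with a low value. They report only what shows in the picture. A call takes as long as a camera call. They do not tell look-alikes from the thing itself.
- spotter.cut_out(picture, query): "pixels" (384x512 bool, what is visible of it) and "uv" ([column, row] in pixels, amid what is visible of it).
- spotter.pinpoint(picture, query): "uv" ([column, row] in pixels: a listed point, or the origin of a listed thing).
The state is a dict: "time_s": time; "q": joint angles; "qd": joint speeds; "joint_efforts": joint torques, N m; "tcp_pos": TCP position; "eef_rot": TCP orientation; "force": force on the tool from outside, world axes, zero at the start; "wrist_torque": the same for the moment, N m; "opening": finger opening in m; "grasp_force": force on a finger pad.
Only numpy, scipy, OpenCV 4.12 (cv2) and the standard library are available. Lean on these libraries where they do the work, as an engineer would, in place of code of your own. Each camera call takes 0.05 s, during which the arm holds its last target. There are 200 camera calls.

## Working session

There is one attempt and no reset: what is moved stays moved. The work goes in short steps, Python scripts to look and compute and a shell command to move; the robot and the scene stay as the last step left them, time stands still between calls to the robot, and variables do not carry over. Pictures are saved under pics/ and viewed, at most 10 in all, crops included, and the job is handed in when it is done.

```bash
mkdir -p pics; cat > h.py <<'E'
import numpy as np, cv2
from cell import status, optics, env, spotter
from scipy.spatial.transform import Rotation as R
def K(p):
    f=p["frame"].shape[0]/2/np.tan(np.radians(p["fov_y"])/2); return f,p["cx"],p["cy"]
def ray(p,uv,z):
    f,cx,cy=K(p); T=np.array(p["camera_from_world"]); 
    d=T[:3,:3].T@np.array([(uv[0]-cx)/f,-(uv[1]-cy)/f,-1]); o=-T[:3,:3].T@T[:3,3]
    return o+d*(z-o[2])/d[2]
def proj(p,X):
    f,cx,cy=K(p); T=np.array(p["camera_from_world"]); c=T[:3,:3]@np.array(X)+T[:3,3]
    return np.array([cx+f*c[0]/-c[2], cy-f*c[1]/-c[2]])
def rot():
    q=status.get_state()["eef_rot"]; return R.from_quat([q[1],q[2],q[3],q[0]])
E
python3 - <<'E'
from h import *
s=status.get_state(); print(s)
for n in("scene","top"):
    p=optics.snapshot(n); print(n,{k:v for k,v in p.items() if k!="frame"})
    cv2.imwrite(f"pics/{n}0.png",p["frame"])
    for q in("jig","green_band","upright_face","foot_block","insert_end","eraser","mug","dropper_bottle"):
        print(q,[(np.round(d["uv"]),round(d["p"],2)) for d in spotter.pinpoint(p,q)][:3],[(np.round(d["uv"]),round(d["p"],2)) for d in spotter.cut_out(p,q)][:3] if q in("eraser","foot_block") else "")
E
```

```text
{'time_s': 0.0, 'q': array([-1.44349375e+00,  5.28494856e-01,  1.43393930e+00,  3.25279605e-05,
        1.18139343e+00, -1.78506108e-01]), 'qd': array([-0.00059406,  0.0002818 ,  0.00037549,  0.0002683 , -0.00160671,
        0.00123562]), 'joint_efforts': array([-4.56491271e-04, -4.42353380e+01, -1.78021646e+01, -2.47775688e-04,
        8.38552398e-03,  4.75106887e-06]), 'tcp_pos': array([ 0.18814772, -0.59563717,  0.4037038 ]), 'eef_rot': array([-1.11671355e-03,  9.88333214e-01,  1.52303016e-01,  4.36404973e-05]), 'force': array([ 0.04764964,  0.17044567, -0.07201937]), 'wrist_torque': array([-0.02734118, -0.00208724,  0.00089709]), 'grasp_force': 0.0, 'opening': 0.08542136866595768}
scene {'fov_y': 47.110550207122195, 'cx': 255.10953840012638, 'cy': 201.79130748141043, 'camera_from_world': array([[ 0.98021385,  0.19779186,  0.00769407, -0.50180505],
       [-0.15476722,  0.7416014 ,  0.6527438 ,  0.0127477 ],
       [ 0.12340148, -0.6410193 ,  0.75753966, -1.16738175],
       [ 0.        ,  0.        ,  0.        ,  1.        ]]), 'shot': 1}
jig [(array([292., 215.]), 0.73)] 
green
[... 700 characters left out ...]
014,  0.01839829,  0.99622811, -1.1253762 ],
       [ 0.        ,  0.        ,  0.        ,  1.        ]]), 'shot': 2}
jig [(array([238., 158.]), 0.95), (array([334., 128.]), 0.34)] 
green_band [(array([253., 136.]), 0.91), (array([153., 210.]), 0.25), (array([237., 159.]), 0.18)] 
upright_face [(array([237., 145.]), 0.83)] 
foot_block [(array([323., 186.]), 0.59)] [(array([234., 141.]), 0.65)]
insert_end [(array([312., 172.]), 0.72)] 
eraser [(array([183., 254.]), 0.72), (array([240., 173.]), 0.5), (array([279., 167.]), 0.5)] [(array([239., 177.]), 0.63), (array([281., 166.]), 0.54)]
mug [(array([333., 130.]), 0.95), (array([237., 156.]), 0.24)] 
dropper_bottle [(array([155., 212.]), 0.54)]
```

```bash
python3 -c "
import cv2
a=cv2.imread('pics/top0.png');b=cv2.imread('pics/scene0.png')
cv2.imwrite('pics/topc.png',cv2.resize(a[90:270,140:380],None,fx=3.3,fy=3.3,interpolation=2))
cv2.imwrite('pics/scenec.png',cv2.resize(b[110:350,140:440],None,fx=2.5,fy=2.5,interpolation=2))"
```

```text
(no output)
```

View pics/topc.png

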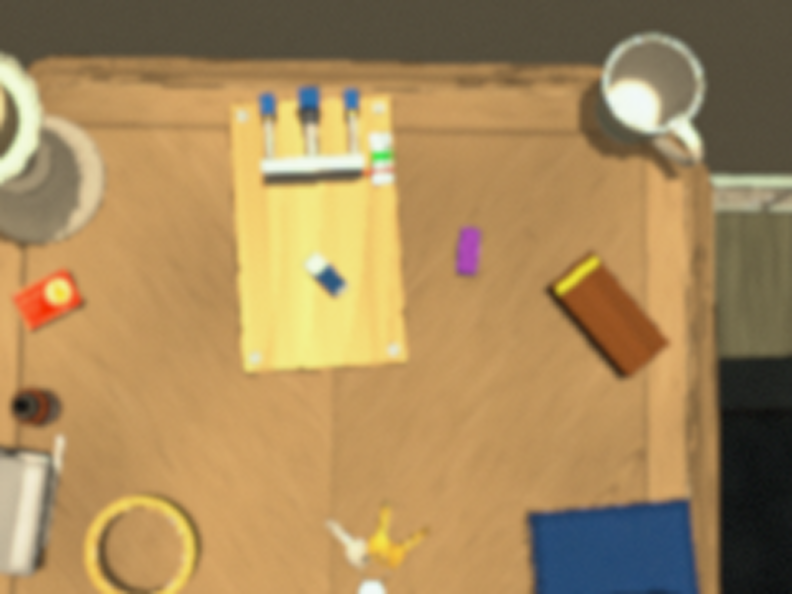

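View pics/scenec.png

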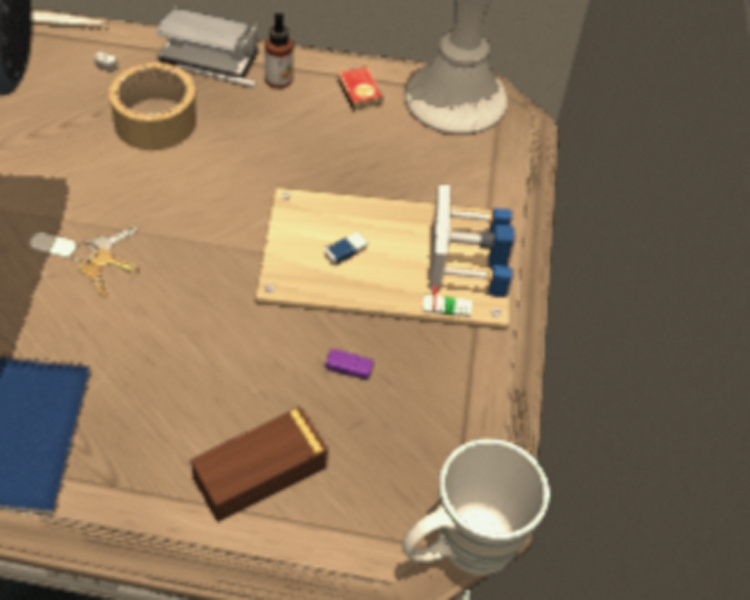

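```bash
python3 - <<'E'
from h import *
t=optics.snapshot("top"); s=optics.snapshot("scene")
def T(c,z): return ray(t,((c[0]+.5)/3.3-.5+140,(c[1]+.5)/3.3-.5+90),z)[:2]
def S(c,z): return ray(s,((c[0]+.5)/2.5-.5+140,(c[1]+.5)/2.5-.5+110),z)[:2]
print("jig corners T",np.round([T(c,.012) for c in((246,370),(232,105),(390,97),(407,357))],4).tolist())
print("jig corners S",np.round([S(c,.012) for c in((278,191),(509,209),(508,322),(258,300))],4).tolist())
print("foot top T",np.round([T(c,.036) for c in((553,288),(598,255),(667,342),(626,376))],4).tolist())
print("foot top S",np.round([S(c,.036) for c in((296,410),(327,455),(218,515),(193,463))],4).tolist())
print("S foot bottom",)
print("eraser T",np.round([T(c,.025) for c in((318,256),(308,266),(335,295),(346,284))],4).tolist())
print("eraser S",np.round([S(c,.025) for c in((363,234),(325,253))],4).tolist())
for q,z in(("jig",0),("upright_face",.03),("green_band",.018),("insert_end",.018),("foot_block",0),("eraser",.012)):
    for n,p in(("t",t),("s",s)):
        print(q,n,[(np.round(ray(p,d["uv"],z)[:2],4).tolist(),round(d["p"],2)) for d in spotter.pinpoint(p,q)][:3])
E
```

```text
jig corners T [[0.4729, 0.1289], [0.7175, 0.1466], [0.7275, 0.0008], [0.4866, -0.0172]]
jig corners S [[0.4745, 0.128], [0.7195, 0.1528], [0.7288, 0.004], [0.485, -0.0193]]
foot top T [[0.5488, -0.1465], [0.5793, -0.1871], [0.5016, -0.2489], [0.4707, -0.2118]]
foot top S [[0.5486, -0.1494], [0.5834, -0.188], [0.5048, -0.2611], [0.4724, -0.2187]]
S foot bottom
eraser T [[0.5763, 0.0649], [0.567, 0.0738], [0.541, 0.049], [0.5511, 0.0392]]
eraser S [[0.5742, 0.0754], [0.5406, 0.0427]]
jig t [([0.6085, 0.0653], 0.91)]
jig s [([0.5921, 0.0619], 0.95)]
upright_face t [([0.6498, 0.0666], 0.52)]
upright_face s [([0.6446, 0.0813], 0.83)]
green_band t [([0.6725, 0.0269], 0.85), ([0.5184, -0.1949], 0.25)]
green_band s [([0.6679, 0.0093], 0.84)]
insert_end t [([0.5596, -0.1609], 0.71)]
insert_end s [([0.4495, 0.2909], 0.65), ([0.5676, -0.1582], 0.61)]
foot_block t [([0.5264, -0.2004], 0.66), ([0.4429, 0.3041], 0.6)]
foot_block s [([0.5264, -0.1942], 0.9)]
eraser t [([0.5906, -0.0736], 0.53), ([0.5581, 0.0634], 0.52)]
eraser s [([0.5651, 0.053], 0.58), ([0.5808, -0.0716], 0.44)]
```

```bash
cat >> h.py <<'E'
def goto(x,y,z,yawy=None):
    """tool shift (mm) and turn (deg) to TCP x,y,z with finger line at world yaw yawy (deg), tool down"""
    s=status.get_state(); r=rot(); d=r.inv().apply(np.array([x,y,z])-s["tcp_pos"])*1000
    M=r.as_matrix(); 
    if yawy is None: yawy=np.degrees(np.arctan2(M[1,1],M[0,1]))
    best=None
    for k in(0,180):
        a=np.radians(yawy+k); yv=np.array([np.cos(a),np.sin(a),0]); zv=np.array([0,0,-1.]); xv=np.cross(yv,zv)
        rv=(r.inv()*R.from_matrix(np.c_[xv,yv,zv])).as_rotvec(degrees=True)
        if best is None or np.linalg.norm(rv)<np.linalg.norm(best): best=rv
    print("t",round(s["time_s"],2),"shift",np.round(d,1),"turn",np.round(best,2),"tcp",np.round(s["tcp_pos"],4),"q6",round(s["q"][5],2),"F",np.round(s["force"],1),"op",round(s["opening"],4))
E
python3 -c "
from h import *
goto(.5575,.058,.27,-46)"
```

```text
t 1.8 shift [ 549.1 -512.5  134.7] turn [ -0.    -0.   -26.48] tcp [ 0.1882 -0.596   0.4047] q6 -0.18 F [ 0.3  0.6 -0.4] op 0.0853
```

```bash
python3 -m handwheel '[60,549,-512,134.7,0,0,-26.5,60,549,-512,134.7,0,0,-26.5,60,549,-512,134.7,0,0,-26.5,60,549,-512,134.7,0,0,-26.5,60,549,-512,134.7,0,0,-26.5,60,549,-512,134.7,0,0,-26.5,60,549,-512,134.7,0,0,-26.5,60,549,-512,134.7,0,0,-26.5,60,549,-512,134.7,0,0,-26.5,60,549,-512,134.7,0,0,-26.5,60,549,-512,134.7,0,0,-26.5,60,549,-512,134.7,0,0,-26.5,60,549,-512,134.7,0,0,-26.5,60,549,-512,134.7,0,0,-26.5,60,549,-512,134.7,0,0,-26.5,60,549,-512,134.7,0,0,-26.5,60,549,-512,134.7,0,0,-26.5,60,549,-512,134.7,0,0,-26.5,60,549,-512,134.7,0,0,-26.5,60,549,-512,134.7,0,0,-26.5]' 30
python3 - <<'E'
from h import *
goto(.5575,.058,.189,-46)
p=optics.snapshot("scene"); st=status.get_state(); M=rot().as_matrix()
b=cv2.resize(p["frame"][110:350,140:440],None,fx=2.5,fy=2.5,interpolation=2)
cv2.imwrite("pics/s1.png",b)
E
```

```text
time_s: 3.47
tcp_pos: [0.5588, 0.0605, 0.2695]
eef_rot: [0.0, 0.926, 0.377, 0.001]
force: [-0.4, -0.1, -0.1]
opening: 0.0599
grasp_force: 0.0
t 3.47 shift [-2.7  0.8 80.5] turn [ 0.04 -0.06  0.3 ] tcp [0.5588 0.0605 0.2695] q6 0.71 F [-0.4 -0.1 -0.1] op 0.0599
```

View pics/s1.png

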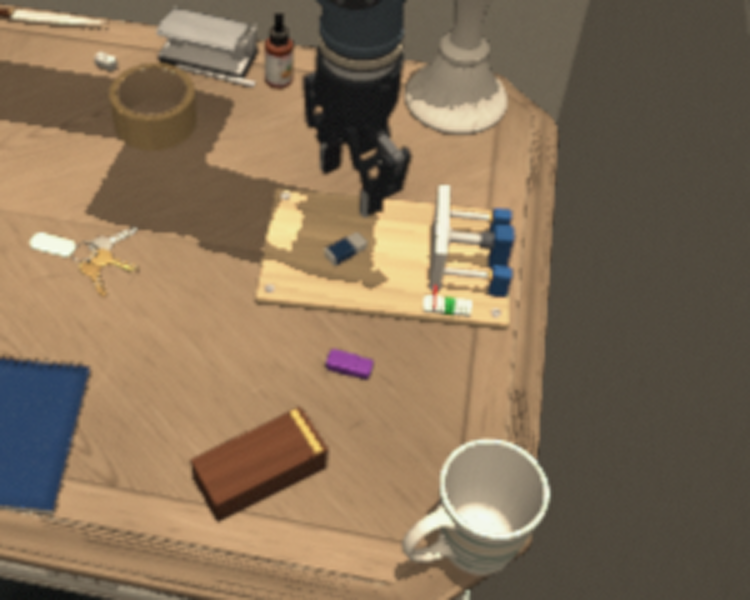

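The gripper hangs over the board and the eraser (blue sleeve, white end) lies on the bed at crop (345,248), which is about (278,209) in the full picture. The purple block at crop (350,364) is off the jig, so it is the look-alike. Descending to grasp the eraser.

```bash
python3 -m handwheel '[50,-2,0,40,0,0,0,50,-2,0,70,0,0,0,50,-2,0,82,0,0,0,50,-2,0,82,0,0,0,10,-2,0,82,0,0,0,10,-2,0,82,0,0,0,10,-2,0,82,0,0,0,10,-2,0,82,0,0,0,10,-2,0,82,0,0,0,10,-2,0,82,0,0,0,10,-2,0,82,0,0,0,10,-2,0,82,0,0,0,10,-2,0,52,0,0,0,10,-2,0,22,0,0,0,10,-2,0,22,0,0,0]' 25
python3 -c "
from h import *
goto(.455,-.09,.18,-46)"
```

```text
time_s: 4.77
tcp_pos: [0.558, 0.0563, 0.253]
eef_rot: [0.002, 0.927, 0.375, 0.004]
force: [-0.8, 0.3, 0.2]
opening: 0.0182
grasp_force: 25.8
t 4.77 shift [-176.2   33.    72.1] turn [ 0.43 -0.38  0.04] tcp [0.558  0.0563 0.253 ] q6 0.7 F [-0.8  0.3  0.2] op 0.0182
```

```bash
python3 -m handwheel '[10,-40,8,0,0,0,0,10,-80,15,0,0,0,0,10,-118,22,0,0,0,0,10,-155,29,0,0,0,0,10,-176,33,20,0,0,0,10,-176,33,50,0,0,0,10,-176,33,64,0,0,0,10,-176,33,71,0,0,0,10,-176,33,71.5,0,0,0,10,-176,33,71.5,0,0,0,40,-176,33,71.5,0,0,0,40,-176,33,71.5,0,0,0,40,-176,33,71.5,0,0,0,40,-176,33,71.5,0,0,0,40,-176,33,40,0,0,0,40,-176,33,0,0,0,0,40,-176,33,-20,0,0,0,40,-176,33,-20,0,0,0]'
python3 - <<'E'
from h import *
f=np.array([.526,-.201]); a=np.radians(40); g=f-.015*np.array([np.cos(a),np.sin(a)])
print(g); goto(g[0],g[1],.25,-50)
p=optics.snapshot("scene"); 
for d in spotter.cut_out(p,"eraser"): print(d["uv"],d["p"],ray(p,d["uv"],.01))
E
```

```text
time_s: 6.27
tcp_pos: [0.4536, -0.0901, 0.2717]
eef_rot: [0.003, 0.927, 0.375, 0.003]
force: [0.6, 0.1, -0.2]
opening: 0.0399
grasp_force: 0.0
[ 0.51450933 -0.21064181]
t 6.27 shift [-40.1 128.8  22.6] turn [ 0.44 -0.19  4.05] tcp [ 0.4536 -0.0901  0.2717] q6 0.36 F [ 0.6  0.1 -0.2] op 0.0399
[225.8, 253.5] 0.7 [ 0.46025552 -0.09493408  0.01      ]
[190.2, 164.9] 0.7 [0.29089804 0.17428566 0.01      ]
```

```bash
python3 -m handwheel '[85,-12,40,10,0.4,-0.2,4,85,-25,80,22,0.4,-0.2,4,85,-40,118,22,0.4,-0.2,4,85,-40,129,22,0.4,-0.2,4,85,-40,129,22,0.4,-0.2,4,85,-40,129,22,0.4,-0.2,4,85,-40,129,22,0.4,-0.2,4]' 40
python3 - <<'E'
from h import *
goto(.5145,-.2106,.179,-50)
p=optics.snapshot("scene")
b=cv2.resize(p["frame"][210:350,170:350],None,fx=4,fy=4,interpolation=2)
cv2.imwrite("pics/s2.png",b)
E
```

```text
time_s: 6.95
tcp_pos: [0.512, -0.209, 0.2446]
eef_rot: [-0.005, 0.94, 0.342, -0.004]
force: [-0.9, 0.0, 0.1]
opening: 0.0851
grasp_force: 0.0
t 6.95 shift [ 1.2  3.6 65.6] turn [-0.69  0.29  0.04] tcp [ 0.512  -0.209   0.2446] q6 0.28 F [-0.9  0.   0.1] op 0.0851
```

View pics/s2.png

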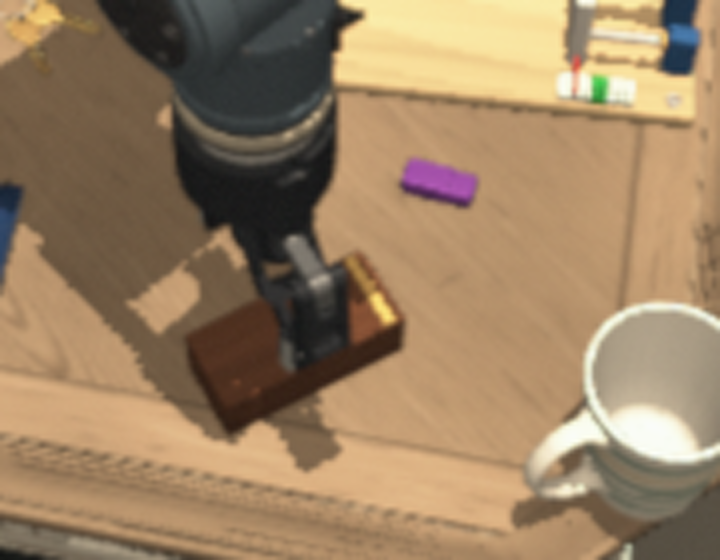

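The open fingers straddle the foot, whose brass end is at crop (370,290); the mug is well clear. Descending and gripping.

```bash
python3 -m handwheel '[85,0.5,2,30,-0.5,0.2,0,85,0.5,2,55,-0.5,0.2,0,85,0.5,2,67,-0.5,0.2,0,85,0.5,2,67,-0.5,0.2,0,40,0.5,2,67,-0.5,0.2,0,40,0.5,2,67,-0.5,0.2,0,40,0.5,2,67,-0.5,0.2,0,40,0.5,2,67,-0.5,0.2,0,40,0.5,2,67,-0.5,0.2,0,40,0.5,2,67,-0.5,0.2,0,40,0.5,2,67,-0.5,0.2,0,40,0.5,2,67,-0.5,0.2,0]' 60
python3 - <<'E'
from h import *
for i in range(3): goto(.5145,-.2106,.26,-50); p=optics.snapshot("scene")
E
```

```text
time_s: 8.0
tcp_pos: [0.5151, -0.2116, 0.1806]
eef_rot: [0.002, 0.94, 0.342, 0.001]
force: [0.4, 1.1, 6.3]
opening: 0.0488
grasp_force: 64.2
t 8.0 shift [  0.3  -0.8 -79.4] turn [ 0.24 -0.04  0.03] tcp [ 0.5151 -0.2116  0.1806] q6 0.28 F [0.4 1.1 6.3] op 0.0488
t 8.05 shift [  0.3  -0.8 -79.4] turn [ 0.24 -0.03  0.03] tcp [ 0.515  -0.2116  0.1806] q6 0.28 F [0.2 0.1 7.5] op 0.0489
t 8.1 shift [  0.3  -0.8 -79.4] turn [ 0.24 -0.03  0.03] tcp [ 0.515  -0.2116  0.1806] q6 0.28 F [0.4 1.4 7.4] op 0.049
```

```bash
python3 -m handwheel '[40,0,0,-25,0,0,0,40,0,0,-50,0,0,0,40,0,0,-65,0,0,0,40,0,0,-65,0,0,0]'
python3 -c "
from h import *
goto(.5517,.0615,.245,-85.4)"
```

```text
time_s: 8.48
tcp_pos: [0.5155, -0.212, 0.2473]
eef_rot: [0.004, 0.94, 0.342, 0.002]
force: [0.5, -0.6, -2.1]
opening: 0.049
grasp_force: 63.4
t 8.48 shift [ 203.6 -186.1    1. ] turn [ 0.45 -0.25 35.42] tcp [ 0.5155 -0.212   0.2473] q6 0.28 F [ 0.5 -0.6 -2.1] op 0.049
```

```bash
python3 -m handwheel '[40,20,-19,0,0,0,5,40,41,-37,0,0,0,10,40,61,-56,0,0,0,15,40,82,-74,0,0,0,20,40,102,-93,0,0,0,25,40,122,-112,0,0,0,30,40,143,-130,0,0,0,35.4,40,163,-149,0,0,0,35.4,40,184,-168,0,0,0,35.4,40,203.6,-186,0,0,0,35.4,40,203.6,-186,0,0,0,35.4,40,203.6,-186,0,0,0,35.4]'
python3 - <<'E'
from h import *
goto(.5517,.0615,.245,-85.4)
for n in("scene","top"):
    p=optics.snapshot(n); 
    b=p["frame"][120:280,190:370] if n=="scene" else p["frame"][100:220,180:310]
    cv2.imwrite(f"pics/{n}3.png",cv2.resize(b,None,fx=4,fy=4,interpolation=2))
E
```

```text
time_s: 9.48
tcp_pos: [0.5503, 0.0635, 0.2427]
eef_rot: [0.001, 0.999, 0.042, -0.0]
force: [-1.2, -0.4, -2.3]
opening: 0.0493
grasp_force: 63.2
t 9.48 shift [ 1.2  2.1 -2.3] turn [0.09 0.04 0.2 ] tcp [0.5503 0.0635 0.2427] q6 1.4 F [-1.2 -0.4 -2.3] op 0.0493
```

View pics/scene3.png

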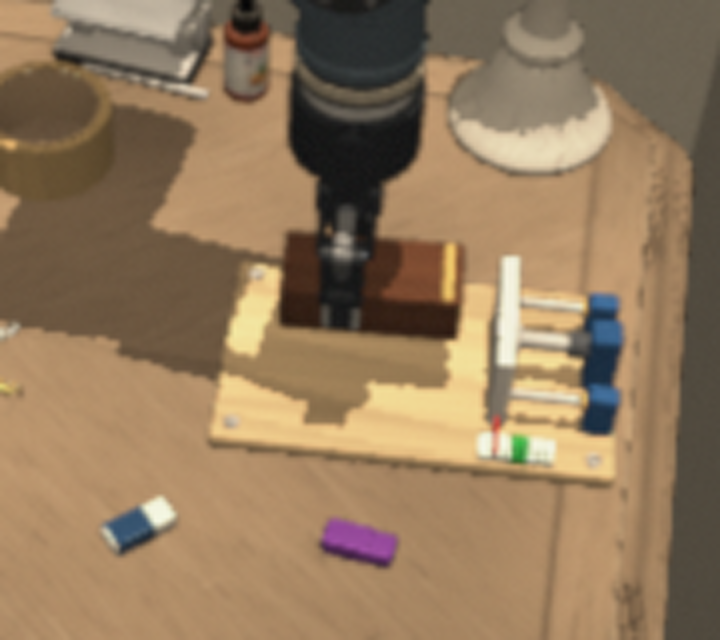

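View pics/top3.png

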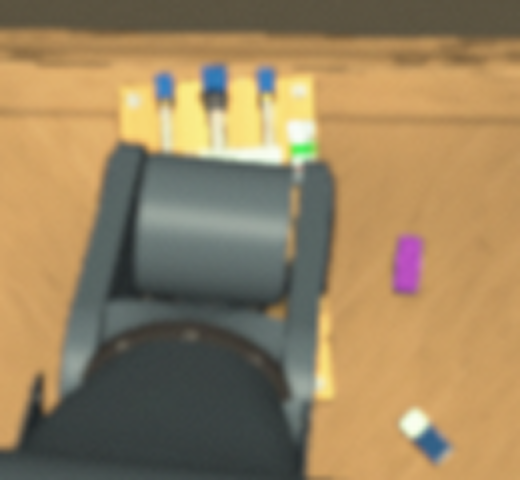

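```bash
python3 - <<'E'
from h import *
t=optics.snapshot("top"); s=optics.snapshot("scene")
T=lambda c,z: ray(t,((c[0]+.5)/3.3-.5+140,(c[1]+.5)/3.3-.5+90),z)[:2]
S=lambda c,z: ray(s,((c[0]+.5)/4-.5+190,(c[1]+.5)/4-.5+120),z)[:2]
st=status.get_state(); zt=.036+st["tcp_pos"][2]-.1806
P=lambda n,a: print(n,np.round(a,4).tolist())
P("tcp",st["tcp_pos"]); print(zt)
P("foot end top L,R; tail R,L",[S(c,zt) for c in((460,244),(461,293),(283,283),(287,233))])
P("foot end bottom R; tail",[S(c,zt-.036) for c in((457,336),(281,323))])
P("upright top front L,R",[S(c,.073) for c in((502,257),(496,363))])
P("upright topT back L,R front L,R",[T(c,.073) for c in((262,160),(363,154),(263,175),(364,170))])
P("jig S: FL,FR,BR",[S(c,.012) for c in((243,265),(213,439),(613,473))])
P("screws S",[S(c,.012) for c in((257,272),(230,422),(594,460))])
P("screws T FL,BL,BR,FR",[T(c,.012) for c in((255,358),(242,115),(379,107),(394,350))])
for q,z in(("upright_face",.03),("insert_end",zt-.018),("foot_block",zt-.036)):
    P(q,[(*ray(s,d["uv"],z)[:2],d["p"]) for d in spotter.pinpoint(s,q)][:2])
E
```

```text
tcp [0.5507, 0.061, 0.2432]
0.09861616292924011
foot end top L,R; tail R,L [[0.6157, 0.0943], [0.6213, 0.0544], [0.5158, 0.0405], [0.5104, 0.0818]]
foot end bottom R; tail [[0.6226, 0.0516], [0.5153, 0.0399]]
upright top front L,R [[0.6422, 0.1132], [0.6482, 0.0263]]
upright topT back L,R front L,R [[0.6532, 0.1139], [0.6599, 0.026], [0.64, 0.1128], [0.6458, 0.0249]]
jig S: FL,FR,BR [[0.4729, 0.1286], [0.4847, -0.0184], [0.7286, 0.0059]]
screws S [[0.4834, 0.1242], [0.4922, -0.0033], [0.7165, 0.0134]]
screws T FL,BL,BR,FR [[0.4839, 0.1209], [0.7082, 0.1372], [0.7179, 0.0109], [0.4928, -0.0053]]
upright_face [[0.6483, 0.0709, 0.66], [0.3254, 0.1866, 0.28]]
insert_end [[0.6214, 0.0635, 0.94]]
foot_block [[0.5649, 0.0738, 0.6]]
```

```bash
python3 -m handwheel '[40,0,1,20,0,0,0.5,40,0,2,40,0,0,1,40,0,2,48,0,0,1,40,0,2,51,0,0,1,40,0,2,52.5,0,0,1,40,0,2,52.5,0,0,1,40,0,2,52.5,0,0,1]'
python3 - <<'E'
from h import *
goto(.5517,.0615,.192,-85.9)
p=optics.snapshot("scene"); goto(.5517,.0615,.192,-85.9)
b=p["frame"][170:250,230:350]
cv2.imwrite(f"pics/scene4.png",cv2.resize(b,None,fx=6.5,fy=6.5,interpolation=2))
E
```

```text
time_s: 10.42
tcp_pos: [0.5502, 0.0593, 0.1926]
eef_rot: [0.001, 1.0, 0.031, -0.001]
force: [-4.3, -2.0, 8.4]
opening: 0.0491
grasp_force: 64.2
t 10.42 shift [ 1.6 -2.1  0.6] turn [ 0.11  0.08 -0.52] tcp [0.5502 0.0593 0.1926] q6 1.42 F [-4.3 -2.   8.4] op 0.0491
t 10.47 shift [ 1.6 -2.   0.6] turn [ 0.11  0.07 -0.52] tcp [0.5502 0.0594 0.1926] q6 1.42 F [-4.4 -1.6  7.9] op 0.0491
```

View pics/scene4.png

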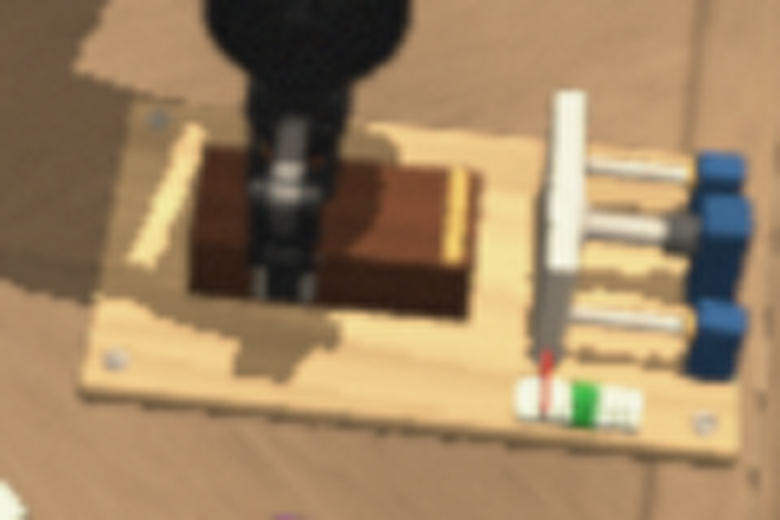

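The foot sits on the board, its lower right edge from (190,293) to (467,319) nearly parallel to the board's edge. The upright's top front runs from (553,92) to (547,268), and the red pointer at (546,380) is at rest left of the green band at (584,404).

```bash
python3 - <<'E'
from h import *
s=optics.snapshot("scene")
S=lambda c,z: ray(s,((c[0]+.5)/6.5-.5+230,(c[1]+.5)/6.5-.5+170),z)[:2]
c=np.array([.6007,.0659]); a=.072; J=np.array([[np.cos(a),np.sin(a)],[-np.sin(a),np.cos(a)]])
P=lambda n,z,*cs: print(n,np.round([J@(S(q,z)-c)*1000 for q in cs],1).tolist())
P("foot bottom R tail,end",.012,(190,293),(467,319))
P("foot top endL,endR,tailR,tailL",.048,(480,172),(470,265),(193,243),(203,147))
P("upright top front L,R",.073,(553,92),(547,268))
P("jig corners FL? FR BR",.012,(137,105),(83,387),(738,453))
P("screws FL FR BR",.012,(158,119),(115,358),(705,423))
P("band",.018,(584,404))
st=status.get_state(); print("tcp",J@(st["tcp_pos"][:2]-c)*1000, st["force"])
for q,z in(("insert_end",.03),("foot_block",.012),("upright_face",.03)):
    for d in spotter.pinpoint(s,q)[:1]: print(q,J@(ray(s,d["uv"],z)[:2]-c)*1000,d["p"])
E
```

```text
foot bottom R tail,end [[-88.4, -24.0], [19.6, -22.7]]
foot top endL,endR,tailR,tailL [[18.9, 21.9], [17.8, -25.6], [-87.2, -28.7], [-89.3, 20.5]]
upright top front L,R [[43.6, 44.5], [44.9, -44.3]]
jig corners FL? FR BR [[-122.3, 72.3], [-123.1, -75.1], [123.8, -73.2]]
screws FL FR BR [[-112.7, 65.7], [-113.0, -59.7], [111.5, -60.8]]
band [[65.4, -62.5]]
tcp [-50.83320335  -2.8873029 ] [-4.88864253 -2.37639362  8.60188177]
insert_end [21.81975027 -1.56370302] 0.62
foot_block [-38.28506229   4.22889951] 0.86
upright_face [44.04109254  2.41813498] 0.97
```

```bash
python3 -m handwheel '[40,0,-0.5,-0.5,0,0,0,40,6,-1,-0.5,0,0,0,40,12,-1.4,-0.5,0,0,0,40,17,-1.4,-0.5,0,0,0,40,21,-1.4,-0.5,0,0,0,40,24,-1.4,-0.5,0,0,0,40,27,-1.4,-0.5,0,0,0,40,30,-1.4,-0.5,0,0,0,40,32,-1.4,-0.5,0,0,0,40,34,-1.4,-0.5,0,0,0,40,34,-1.4,-0.5,0,0,0,40,34,-1.4,-0.5,0,0,0]'
python3 - <<'E'
from h import *
goto(.5517,.0615,.192,-85.9)
p=optics.snapshot("scene"); goto(.5517,.0615,.192,-85.9)
b=p["frame"][170:250,230:350]
cv2.imwrite(f"pics/scene5.png",cv2.resize(b,None,fx=6.5,fy=6.5,interpolation=2))
E
```

```text
time_s: 11.67
tcp_pos: [0.5821, 0.0635, 0.1926]
eef_rot: [0.001, 0.999, 0.032, -0.004]
force: [-9.3, -1.0, 11.5]
opening: 0.0487
grasp_force: 64.7
t 11.67 shift [-30.5   0.1   0.9] turn [ 0.04  0.46 -0.49] tcp [0.5821 0.0635 0.1926] q6 1.43 F [-9.3 -1.  11.5] op 0.0487
t 11.72 shift [-30.4   0.1   0.8] turn [ 0.04  0.46 -0.49] tcp [0.5821 0.0635 0.1926] q6 1.43 F [-10.5  -0.1  11.9] op 0.0489
```

View pics/scene5.png

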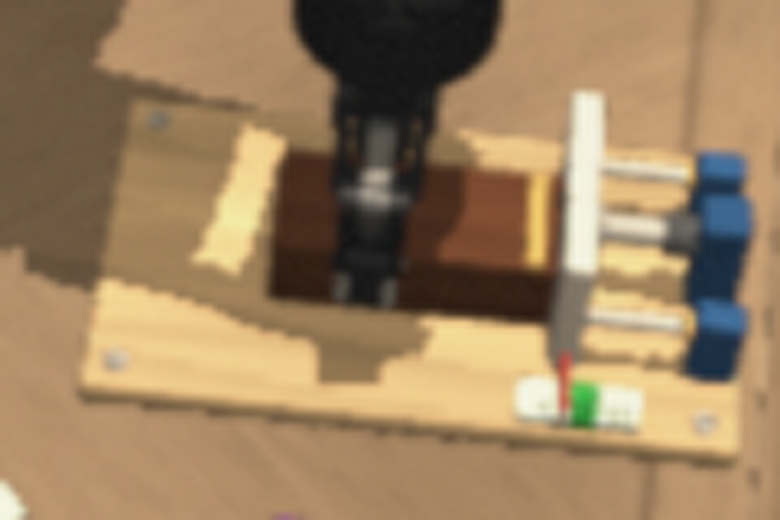

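The foot's end is on the upright and the pointer has moved from 546 to about 563, with the band's centre at 584. That is about 7 mm of slide, so about 8 mm more is needed.

```bash
python3 -m handwheel '[40,1.5,0,-0.3,0,0,0,40,3,0,-0.3,0,0,0,40,4.5,0,-0.3,0,0,0,40,6,0,-0.3,0,0,0,40,7.5,0,-0.3,0,0,0,40,8.2,0,-0.3,0,0,0,40,8.2,0,-0.3,0,0,0,40,8.2,0,-0.3,0,0,0,40,8.2,0,-0.3,0,0,0,40,8.2,0,-0.3,0,0,0]'
python3 - <<'E'
from h import *
goto(.5517,.0615,.192,-85.9)
p=optics.snapshot("scene"); goto(.5517,.0615,.192,-85.9)
b=p["frame"][170:250,230:350]
cv2.imwrite(f"pics/scene6.png",cv2.resize(b,None,fx=6.5,fy=6.5,interpolation=2))
E
```

```text
time_s: 12.55
tcp_pos: [0.5892, 0.064, 0.1926]
eef_rot: [0.0, 0.999, 0.031, -0.006]
force: [-12.9, -2.0, 11.9]
opening: 0.0492
grasp_force: 64.8
t 12.55 shift [-37.6   0.2   1.1] turn [ 0.02  0.66 -0.5 ] tcp [0.5892 0.064  0.1926] q6 1.43 F [-12.9  -2.   11.9] op 0.0492
t 12.6 shift [-37.6   0.2   1.1] turn [ 0.02  0.66 -0.5 ] tcp [0.5892 0.064  0.1926] q6 1.43 F [-11.9  -1.2  12. ] op 0.049
```

View pics/scene6.png

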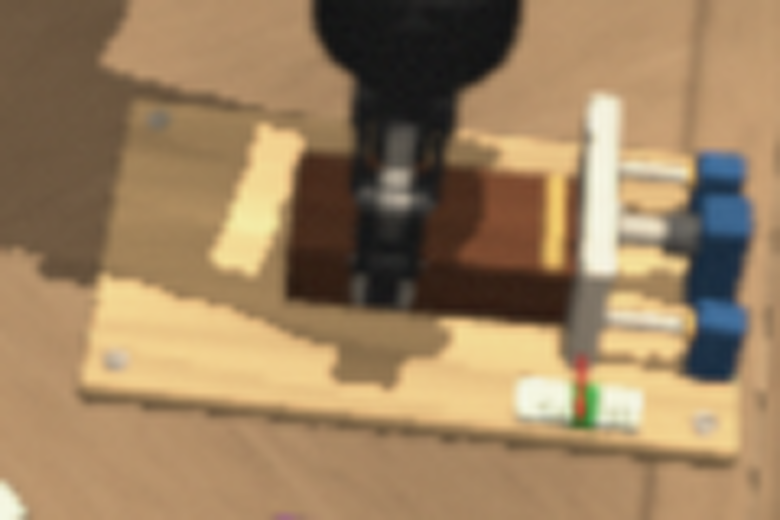

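The pointer at (580,390) now stands in the green band, slightly left of its centre, and the foot lies flat and square on the upright. I'll nudge it 1 mm, settle and hand in.

```bash
python3 -m handwheel '[40,0.5,0,0,0,0,0,40,1,0,0,0,0,0,40,1,0,0,0,0,0,40,1,0,0,0,0,0,40,1,0,0,0,0,0,40,1,0,0,0,0,0]'
python3 - <<'E'
from h import *
s=optics.snapshot("scene"); st=status.get_state()
c=np.array([.6007,.0659]); a=.072; J=np.array([[np.cos(a),np.sin(a)],[-np.sin(a),np.cos(a)]])
print("tcp jig mm",J@(st["tcp_pos"][:2]-c)*1000,st["force"],np.abs(st["qd"]).max())
f=s["frame"].astype(int)[215:240,300:335]; r=(f[...,2]-f[...,1]>60)&(f[...,2]-f[...,0]>60); v,u=np.where(r)
print("red px",[(np.round(J@(ray(s,(x+300,y+215),.02)[:2]-c)*1000,1).tolist()) for x,y in zip(u,v)])
print(env.sign_off())
E
```

```text
time_s: 13.1
tcp_pos: [0.59, 0.0641, 0.1926]
eef_rot: [0.0, 0.999, 0.031, -0.006]
force: [-12.8, -0.6, 12.3]
opening: 0.0489
grasp_force: 64.8
tcp jig mm [-10.79012711  -1.02874506] [-13.16522641  -2.12407355  12.74598201] 0.0014122012410834124
red px [[63.6, -43.4], [66.0, -43.1], [63.7, -46.5], [66.1, -46.2], [63.8, -49.6], [66.2, -49.3], [64.3, -65.0]]
the job is handed in; nothing more can be done
None
```

The job is handed in, result not reported: the eraser lies on the bare desk clear of the jig, and the arm still holds the foot flat and square against the upright, with the red pointer in the green band (about 14 mm of slide).

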